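# Swing a floor-scraper blade round the corner post and seat it in its holder

## Task

The square scraper blade lies sideways on the plywood dressing board. Keeping it flat on the board (push it, do not lift it), swing it about a quarter turn by pushing it round against the upright corner post, so that its notch comes to face the holder, then slide it fully home: notch over the locating pin and front edge flush against the back stop. Leave the tin, bottle, coaster and cork block where they stand.

Things in the scene. Friction and masses are not known exactly. Their poses are not given: they have to be found in the camera images.
- board: Plywood dressing board, 340 x 200 x 18 mm, fixed flat on the table in a different place and direction each time. Origin: centre of its underside (upper face 18 mm above it). Its x axis (long side) is the way INTO the steel holder that stands at its +x end; y is to the left of that way, z up. The fully home blade has its centre at x = 97, y = 0 mm and its x axis along the board's x.
- pin (a point): Foot of the locating pin, on the board's upper face, at x = 125, y = 0 mm in the board's frame. The pin is a fixed plain steel cylinder 10 mm in diameter and 14 mm high, between the holder's side rails.
- stop (a point): Middle of the near face of the holder's back stop, at its foot on the board's upper face (x = 142, y = 0 mm in the board's frame). The stop is a fixed steel bar across the way, 116 mm wide and 10 mm high.
- mouth (a point): Middle of the holder's mouth on the board's upper face (x = 95, y = 0 mm in the board's frame). From here to the back stop run two fixed steel side rails, 10 mm high, inner faces 47.5 mm either side of the middle line. In front of them lead-ins flare outward, back to x = 79 mm, from 47.5 to 56 mm off the middle line.
- post: Corner post: fixed steel cylinder, 16 mm diameter, 30 mm high, on the board's upper face. Origin: centre of its foot, at x = -10, y = 53.5 mm in the board's frame; axes as the board's. A blade that faces the holder and touches the post with its left side (post face at y = 45.5 mm) is in line with the pin within 1 mm.
- blade: Loose square steel plate, 90 x 90 x 6 mm, 0.29 to 0.45 kg, too wide to grasp. Origin: centre of its underside; x axis through the middle of the side with the notch. Starts on the board at x -140 to -92, y 8 to 42 mm (board's frame), its x axis along the board's -y (23 deg clockwise to 26 deg counter-clockwise of it from above): needs about 90 deg counter-clockwise. Friction about 0.6.
- notch (a point): Point on the blade's centre line, at its underside, 28 mm from the blade's centre towards the notch side; it lies on the foot of the pin when the blade is fully home. The notch is a U slot open at that side, 14 mm wide, its end 24 mm in from the side, widening to 22 mm over the last 8 mm at the mouth.
- tin: Bystander: closed steel tin, 60 mm diameter, 70 mm high, loose on the table beside the board. Origin: centre of its underside. The tin, oil bottle and coaster swap three places, about (100, -160), (-60, -160) and (-75, 160) mm in the board's frame.
- oil: Bystander: amber bottle, 40 mm diameter, 110 mm high, loose on the table beside the board. Origin: centre of its underside.
- coaster: Bystander: round marble coaster, 92 mm diameter, 9 mm thick, loose on the table beside the board. Origin: centre of its underside.
- sander: Bystander: cork sanding block, 50 x 28 x 24 mm, loose on the board near its edge at about (-140, -82) mm in the board's frame. Origin: centre of its underside.
Not all that is in view belongs to the job. Leave any blue or pink look-alike of the blade alone.

How it is judged:
By the outcome, as a careful person would: the job done as asked, in the order asked, and still so for the second after the job is handed in, with the robot touching nothing.
It also fails if it takes over 61 s, if anything falls off the work surface, if the arm or the gripper's body presses on something with over 40 N, if the wrist force passes 120 N, or if a joint passes its speed limit or range.

## Robot

A 6-joint arm with a two-finger parallel gripper is mounted at the origin on the work surface. World frame = base frame: x ahead of the robot, y to its left, z up, the work surface at z = 0. Lengths are in m, angles in rad, forces in N, time in s.
With the tool pointing down it reaches from about 0.35 to 0.85 m from the base axis. Payload 8.1 kg.
Tool frame: the origin (TCP) lies at the very end of the fingers, on their centre line; the grasp point (between the pads) lies 19 mm behind it; z points along the fingers, y is the line along which they close (so a half turn about z gives the same grasp; the last joint's range is limited). The gripper opens to 93 mm and grips with 3 to 60 N. Pads are 15 mm wide; open, the fingers measure 128 mm over their backs; the gripper's body (75 mm by 188 mm) begins 65 mm behind the grasp point.
Start: joints at [-1.365, 0.13, 1.488, -0, 1.523, -0.085], TCP at [0.172, -0.575, 0.219] pointing down, gripper open.
Joint ranges: [-2.96, 2.96], [-0.89, 2.26], [0.02, 2.5], [-1.34, 4.48], [0, 2.73], [-2.66, 2.66]. Speed limits (rad/s): [2.39, 2.39, 2.79, 3.14, 3.14, 3.14].

## Interface

Orientations are given as a rotation vector (axis times angle).
In Python, from plant import robot gives the robot as it stands. The module is installed in compiled form; this text tells all that it offers.
- The arm moves only by the tool play_rows, never from a script. Its argument "increments" is text: rows parted by semicolons, each of 5 numbers parted by spaces: the shift along the tool's x, y, z in mm, then the turn about the tool's z in degrees, then the closure, from -1 (fully open) to 1 (shut). In form: dx dy dz yaw claw; .... A call has 1 to 20 rows; each row is the pose to reach, as a shift and turn from the pose commanded when the call began, along the tool's axes at that moment; what a row does not reach only later rows make up. A row lasts 1/10 s, in which the tool goes at most 50 mm and 8.59 degrees, less where a joint would pass 70% of its speed; a pose out of reach is approached as far as the arm can. A call with a gripper value outside its range is refused whole. The fingers move at their own pace and stop on an object; "force" is the grip in N (left out, the last holds). Time passes only in rows, so rows that repeat a pose let the fingers close. It gives the time, the measured TCP pose, the force, the opening and the grip force at its end, in the units of the state.
- robot.read_state(): the state, without advancing time (a new reading comes with each control period).
- robot.read_camera(name): name is "side" or "top" or "wrist"; returns the picture (480x640x3 uint8, blue, green, red); there is no depth.
- robot.calibration(name): a dict with "vertical_fov" (degrees; the focal length in pixels is half the picture's height over the tangent of half this angle, whatever the lens; pixels are square), "cx", "cy" (the principal point, pixels), "rvec" (rotation vector, rad) and "tvec" (3), from world to camera coordinates, as OpenCV has them. Camera axes: x right, y down, z forward; pixel columns grow to the right and rows downward; lengths in m; the calibration is good to about 2 mm. A picture is of the moment at which its call begins: read the wrist's pose just before it. calibration takes no time and is no camera call; for the wrist camera it gives the pose at the moment of the call.
- robot.close_job(): hands the job in; it is judged then, once.
Trained networks look in the newest picture that a camera, given by its name, has taken for a name from the list of things; names that differ only in an ending like _2 or _b are one class to them, and where a whole thing is asked for, a point or a joint stands for the part that bears it (a point fixed in the world has none). Each returns a list of dicts, best first, with "conf" (0 to 1); they miss things now and then, are a little off and sometimes report something else, mostly with a low value. They report only what shows in the picture. A call takes as long as a camera call. They do not tell look-alikes from the thing itself.
- robot.recognise(camera, query): "centre" ([x, y, z] in m, in world coordinates, good to about 4 mm: the middle of the surface that is visible of it).
- robot.regions_of(camera, query): "pixels" (480x640 bool, what is visible of it).
- robot.landmark_of(camera, query): "centre" ([x, y, z] in m, in world coordinates, good to about 4 mm: a listed point, or the origin of a listed thing).
The state is a dict: "t": time; "q": joint angles; "dq": joint speeds; "joint_torque": joint torques, N m; "tool_pos": TCP position; "orientation": TCP orientation; "force": force on the tool from outside, world axes, zero at the start; "wrist_torque": the same for the moment, N m; "opening": finger opening in m; "gripper_force": force on a finger pad.
Only numpy, scipy, OpenCV 4.12 (cv2) and the standard library are available. Lean on these libraries where they do the work, as an engineer would, in place of code of your own. Each camera call takes 0.05 s, during which the arm holds its last target. There are 200 camera calls.

## Working session

There is one attempt and no reset: what is moved stays moved. The work goes in short steps, Python scripts to look and compute and a tool call to move; the robot and the scene stay as the last step left them, time stands still between calls to the robot, and variables do not carry over. Pictures are saved under pics/ and viewed, at most 12 in all, crops included, and the job is handed in when it is done.

Besides the shell and the picture viewer there is one more tool, called after "Call:" as a command line: name --argument value ..., lists and objects as JSON in quotes. play_rows: Moves the arm, as the interface text tells. Its arguments: {"type":"object","properties":{"increments":{"type":"string"},"force":{"type":"number"}},"required":["increments"]}

```bash
mkdir -p pics; cat > h.py <<'E'
import numpy as np, cv2
from plant import robot
def cal(n):
    c=robot.calibration(n); f=240/np.tan(np.radians(c['vertical_fov'])/2)
    return np.array([[f,0,c['cx']],[0,f,c['cy']],[0,0,1]]),np.array(c['rvec'],float),np.array(c['tvec'],float)
def ray(n,px,z):
    K,r,t=cal(n); R=cv2.Rodrigues(r)[0]; px=np.atleast_2d(px).astype(float)
    d=np.c_[px,np.ones(len(px))]@np.linalg.inv(K).T@R; o=-R.T@t
    return (o+d*((z-o[2])/d[:,2])[:,None])
def proj(n,P):
    K,r,t=cal(n); return cv2.projectPoints(np.atleast_2d(P).astype(float),r,t,K,None)[0][:,0]
E
python3 - <<'E'
from h import *
im=robot.read_camera('top'); cv2.imwrite('pics/top.png',im)
for q in ['board','pin','stop','mouth','post','blade','notch','tin','oil','coaster','sander']:
    for d in robot.landmark_of('top',q)[:3]:
        print(q,round(d['conf'],2),np.round(d['centre'],4),proj('top',d['centre'])[0].round())
s=robot.read_state();print(s['t'],s['tool_pos'],s['orientation'],s['opening'])
im=robot.read_camera('side'); cv2.imwrite('pics/side.png',im)
E
```

```text
board 0.62 [ 0.524   0.0831 -0.002 ] [291. 282.]
board 0.6 [0.4064 0.1187 0.0178] [268. 347.]
pin 0.56 [0.4078 0.1186 0.0175] [268. 346.]
stop 0.72 [0.3885 0.1203 0.0175] [267. 357.]
mouth 0.98 [0.4345 0.1125 0.0205] [272. 331.]
post 0.46 [0.5253 0.0291 0.0212] [320. 281.]
blade 0.96 [ 0.8098  0.2023 -0.001 ] [233. 132.]
blade 0.85 [0.6486 0.0218 0.0204] [325. 214.]
blade 0.76 [ 0.8222  0.0391 -0.0021] [318. 127.]
notch 0.94 [0.7889 0.211  0.0019] [228. 141.]
notch 0.93 [0.6446 0.0503 0.0187] [310. 216.]
notch 0.93 [ 0.5883 -0.2876  0.0007] [490. 251.]
tin 0.76 [0.4713 0.2639 0.0017] [191. 309.]
oil 0.66 [0.6355 0.2215 0.0016] [218. 221.]
coaster 0.74 [ 0.562  -0.0807  0.0051] [380. 263.]
sander 0.73 [0.6793 0.1213 0.0216] [272. 196.]
0.6 [ 0.17205302 -0.57478432  0.21865463] [-3.10841050e+00 -4.55177205e-01  4.31289994e-05] 0.09243860513154355
```

View pics/top.png

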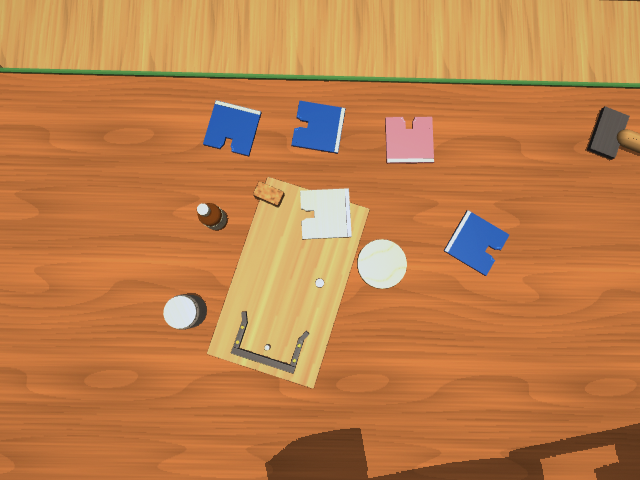

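Top view: the bare-steel blade on the board is at (325,214). The look-alikes are blue at (232,128), (318,127) and (476,243), and pink at (410,138), all off the board. I choose the steel one and check it in a crop.

```bash
cat >> h.py <<'E'
from scipy.optimize import least_squares
def blade_pose(cam='top',z=0.024,q='blade',near=None,im=None):
    best=None
    for d in robot.regions_of(cam,q):
        m=d['pixels'].astype(np.uint8)
        ys,xs=np.nonzero(m); c=ray(cam,[[xs.mean(),ys.mean()]],z)[0]
        e=np.hypot(*(c[:2]-near))
        if best is None or e<best[0]: best=(e,m,d['conf'])
    return best
E
python3 - <<'E'
from h import *
im=robot.read_camera('top')
# board mask by network
for d in robot.regions_of('top','board')[:2]:
    m=d['pixels'].astype(np.uint8); print('board',d['conf'],m.sum(),cv2.minAreaRect(np.argwhere(m)[:,::-1].astype(np.float32)))
    cs=cv2.boxPoints(cv2.minAreaRect(np.argwhere(m)[:,::-1].astype(np.float32))); print(cs.round(1), ray('top',cs,0.018)[:,:2].round(4))
e,m,c=blade_pose(near=np.array([.6486,.0218])); print('blade',e,c,m.sum())
r=cv2.minAreaRect(np.argwhere(m)[:,::-1].astype(np.float32)); cs=cv2.boxPoints(r); print(cs.round(1)); w=ray('top',cs,0.024)[:,:2];print(w.round(4),w.mean(0))
for q in ['post','pin']:
    for d in robot.regions_of('top',q)[:2]:
        p=np.argwhere(d['pixels'])[:,::-1].mean(0); print(q,d['conf'],d['pixels'].sum(),p,ray('top',[p],0.048 if q=='post' else .032)[0].round(4))
crop=cv2.resize(im[170:395,200:400],None,fx=2.66,fy=2.66,interpolation=cv2.INTER_CUBIC); cv2.imwrite('pics/crop.png',crop)
for z in (0,0.018): print(ray('top',[[320,240],[321,240]],z))
E
```

```text
board 0.74 2293 ((325.33837890625, 213.42955017089844), (49.037391662597656, 49.195068359375), 86.98721313476562)
[[299.5 190.2]
 [348.6 187.7]
 [351.2 236.6]
 [302.1 239.2]] [[ 0.6928  0.0706]
 [ 0.6997 -0.0205]
 [ 0.6079 -0.0265]
 [ 0.6013  0.0635]]
board 0.64 18449 ((289.29443359375, 281.49041748046875), (112.69830322265625, 189.5791473388672), 18.267906188964844)
[[206.1 353.8]
 [265.5 173.8]
 [372.5 209.1]
 [313.1 389.2]] [[ 0.3929  0.2286]
 [ 0.7227  0.1346]
 [ 0.66   -0.0653]
 [ 0.3352  0.0375]]
blade 0.0016484476843672386 0.55 2201
[[299.6 189.9]
 [347.9 186.8]
 [351.1 236.3]
 [302.8 239.4]]
[[ 0.692   0.0701]
 [ 0.6998 -0.0189]
 [ 0.6077 -0.0259]
 [ 0.6002  0.0619]] [0.64991312 0.0217861 ]
post 0.46 65 [319.09230769 282.90769231] [0.5211 0.0305 0.048 ]
pin 0.56 18047 [284.9199867  291.70876046] [0.5049 0.091  0.032 ]
[[0.60278595 0.03076695 0.        ]
 [0.60282319 0.02889584 0.        ]]
[[0.6004985  0.03066368 0.018     ]
 [0.60053496 0.02883157 0.018     ]]
```

View pics/crop.png

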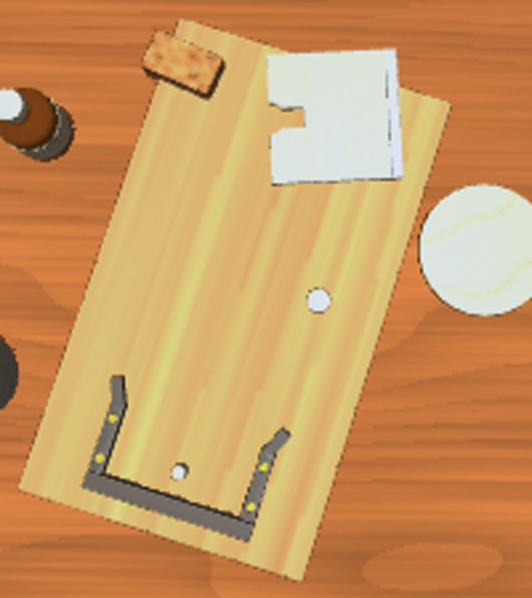

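View pics/side.png

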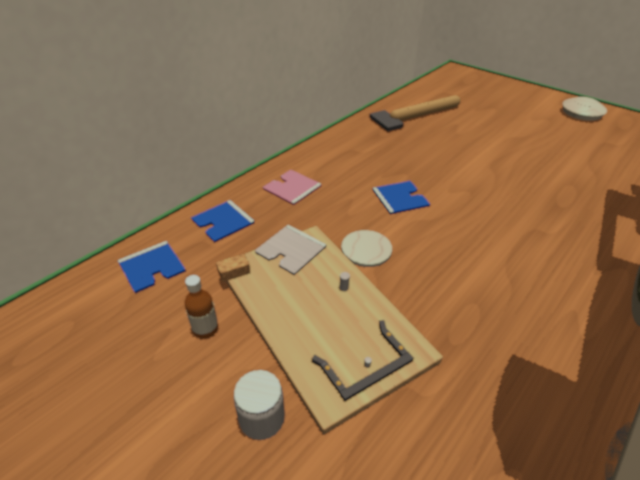

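Crop: the steel blade has its notch facing left (crop 288,115), the post is at (318,300), the pin at (179,471), and the holder rails are at the lower left. The side view agrees: steel blade at (291,250), blue and pink copies off the board. Next I fit the board frame.

```bash
python3 - <<'E'
from h import *
f=lambda p: np.array(p)/2.66+[200,170]-0.3
px=f([[180,19],[450,102],[301,580],[20,489],[318,300],[179,471]]); zs=[.018]*4+[.048,.032]
B=np.array([[-170,-100],[-170,100],[170,100],[170,-100],[-10,53.5],[125,0]])/1e3
W=np.array([ray('top',[p],z)[0,:2] for p,z in zip(px,zs)])
def tr(v,P): c,s=np.cos(v[2]),np.sin(v[2]); return P@np.array([[c,s],[-s,c]])+v[:2]
w=np.array([1,1,1,1,2,2])[:,None]
r=least_squares(lambda v:((tr(v,B)-W)*w).ravel(),[.52,.08,2.85]); v=r.x
print('board',v,np.degrees(v[2])); print(((tr(v,B)-W)*1e3).round(1))
np.save('board.npy',v)
c,s=np.cos(v[2]),np.sin(v[2]); R=np.array([[c,-s],[s,c]])
tob=lambda P:(P-v[:2])@R*1e3
print('blade corners', tob(ray('top',f([[268,55],[396,49],[403,178],[273,185]]),.024)[:,:2]).round(1))
print('net corners',tob(np.array([[.692,.0701],[.6998,-.0189],[.6077,-.0259],[.6002,.0619]])).round(1), tob(np.array([.6499,.0218])))
print('coaster',tob(np.array([.562,-.0807])),'tcp',tob(np.array([.172,-.575])))
s=robot.read_state(); print(cv2.Rodrigues(np.array(s['orientation']))[0].round(3), s['t'])
E
```

```text
board [0.52775416 0.08423359 2.85356169] 163.4970412559505
[[ 2.2  0.9]
 [ 0.4 -1.4]
 [-1.2 -1.3]
 [-0.3  1.8]
 [ 0.3 -0.2]
 [-0.6  0.2]]
blade corners [[-1.612e+02 -3.130e+01]
 [-1.922e+02  5.190e+01]
 [-1.074e+02  8.330e+01]
 [-7.580e+01 -1.000e-01]]
net corners [[-161.5  -33.1]
 [-194.3   50. ]
 [-107.9   82.9]
 [ -75.8    0.8]] [-134.84923436   25.16429809]
coaster [-79.68691687 148.41111845] tcp [153.83380018 733.13375758]
[[ 0.958  0.287  0.   ]
 [ 0.287 -0.958 -0.   ]
 [ 0.     0.    -1.   ]] 0.9
```

```bash
cat >> h.py <<'E'
try:
    V=np.load('board.npy'); TH=np.degrees(V[2]); RB=np.array([[np.cos(V[2]),-np.sin(V[2])],[np.sin(V[2]),np.cos(V[2])]])
except Exception: pass
w2b=lambda P:(np.asarray(P)[...,:2]-V[:2])@RB*1e3
b2w=lambda P:np.asarray(P)/1e3@RB.T+V[:2]
def tool():
    s=robot.read_state(); R=cv2.Rodrigues(np.array(s['orientation'],float))[0]; return s,R
def go(*poses):
    """poses: board x,y mm, board yaw of tool x axis deg, z mm -> increments"""
    s,R=tool(); y0=np.degrees(np.arctan2(R[1,0],R[0,0]))
    b=w2b(s['tool_pos']); print('t %.2f board xy'%s['t'],b.round(1),'z %.1f'%(s['tool_pos'][2]*1e3),'yaw_b %.1f'%((y0-TH+180)%360-180),'F',np.round(np.array(s['force']),1))
    for x,y,ya,z in poses:
        d=np.r_[b2w([x,y]),z/1e3]-s['tool_pos']
        print((R.T@d*1e3).round(1),'yaw %.1f'%((y0-(ya+TH)+180)%360-180))
E
python3 - <<'E'
from h import *
go((-196,3,-159.5,150),(-196,3,-159.5,20.5))
E
```

```text
t 0.90 board xy [153.8 732.9] z 218.7 yaw_b -146.8 F [-0.4 -1.2  0.2]
[ 692.2 -419.7   68.6] yaw 12.7
[ 692.2 -419.7  198.1] yaw 12.7
```

Call:
play_rows --increments "692 -420 68 12.7 0.2;692 -420 68 12.7 0.2;692 -420 68 12.7 0.2;692 -420 68 12.7 0.2;692 -420 68 12.7 0.2;692 -420 68 12.7 0.2;692 -420 68 12.7 0.2;692 -420 68 12.7 0.2;692 -420 68 12.7 0.2;692 -420 68 12.7 0.2;692 -420 68 12.7 0.2;692 -420 68 12.7 0.2;692 -420 68 12.7 0.2;692 -420 68 12.7 0.2;692 -420 68 12.7 0.2;692 -420 68 12.7 0.2;692 -420 68 12.7 0.2;692 -420 68 12.7 0.2;692 -420 68 12.7 0.2;692 -420 68 12.7 0.2"

```text
t: 2.9
tool_pos: [0.7141, 0.0242, 0.1513]
orientation: [3.139, 0.106, 0.001]
force: [0.2, 1.2, -0.3]
opening: 0.037
gripper_force: 0.0
```

```bash
python3 - <<'E'
from h import *
go((-196,3,-159.5,100),(-196,3,-159.5,20.5))
s=robot.read_state(); print(s['opening'],s['q'])
im=robot.read_camera('wrist'); cv2.imwrite('pics/w1.png',im)
E
```

```text
t 2.90 board xy [-195.7    4.6] z 151.3 yaw_b -159.6 F [ 0.2  1.2 -0.3]
[ 0.8 -1.4 51.3] yaw -0.1
[  0.8  -1.5 130.8] yaw -0.1
0.03697506786378296 [-3.75830574e-02  4.73591329e-01  1.19961482e+00 -4.56316707e-04
  1.46802962e+00  1.46576873e+00]
```

View pics/w1.png

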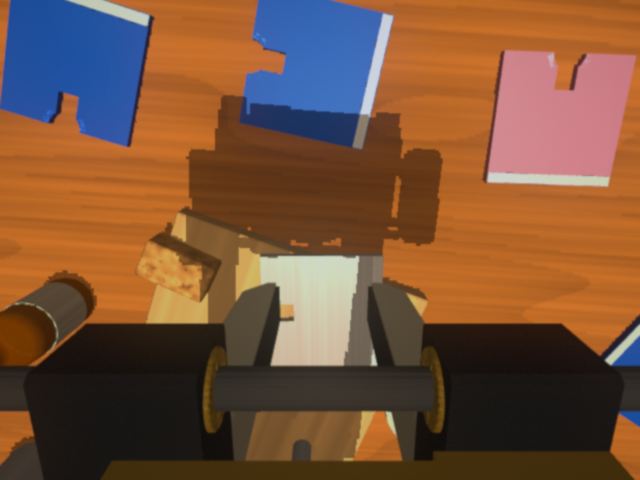

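The wrist view shows the steel blade's far edge at row 255 between the finger ends, and the cork block clear at (178,265). I descend behind the blade.

Call:
play_rows --increments "1 -1.5 50 0 0.2;1 -1.5 100 0 0.2;1 -1.5 125 0 0.2;1 -1.5 130.5 0 0.2;1 -1.5 130.5 0 0.2"

```text
t: 3.45
tool_pos: [0.7148, 0.0265, 0.0201]
orientation: [-3.14, -0.107, 0.002]
force: [-0.1, 0.1, 0.8]
opening: 0.0372
gripper_force: 0.0
```

```bash
python3 - <<'E'
from h import *
go((-186,4,-159.5,20.5),(-136,4,-159.5,20.5),(-108,4,-159.5,20.5))
E
```

```text
t 3.45 board xy [-195.8    2.2] z 20.1 yaw_b -159.6 F [-0.1  0.1  0.8]
[-9.8 -1.7 -0.4] yaw -0.1
[-56.6 -19.1  -0.4] yaw -0.1
[-82.9 -28.9  -0.3] yaw -0.1
```

Call:
play_rows --increments "-5 -1 0 0 0.2;-10 -2 0 0 0.2;-14 -4 0 0 0.2;-19 -6 0 0 0.2;-24 -7.5 0 0 0.2;-29 -9 0 0 0.2;-34 -11 0 0 0.2;-39 -13 0 0 0.2;-44 -15 0 0 0.2;-49 -16.5 0 0 0.2;-54 -18 0 0 0.2;-59 -20 0 0 0.2;-64 -22 0 0 0.2;-69 -24 0 0 0.2;-73 -25.5 0 0 0.2;-76 -26.5 0 0 0.2;-78 -27 0 0 0.2;-78 -27 0 0 0.2"

```text
t: 5.25
tool_pos: [0.6352, 0.0492, 0.0199]
orientation: [-3.139, -0.109, 0.001]
force: [1.2, -0.6, 1.5]
opening: 0.0371
gripper_force: 0.4
```

```bash
python3 - <<'E'
from h import *
go()
im=robot.read_camera('top'); cv2.imwrite('pics/t2.png',cv2.resize(im[170:395,200:400],None,fx=2.66,fy=2.66,interpolation=cv2.INTER_CUBIC))
E
```

```text
t 5.25 board xy [-112.9    3. ] z 19.9 yaw_b -159.5 F [ 1.2 -0.6  1.5]
```

View pics/t2.png

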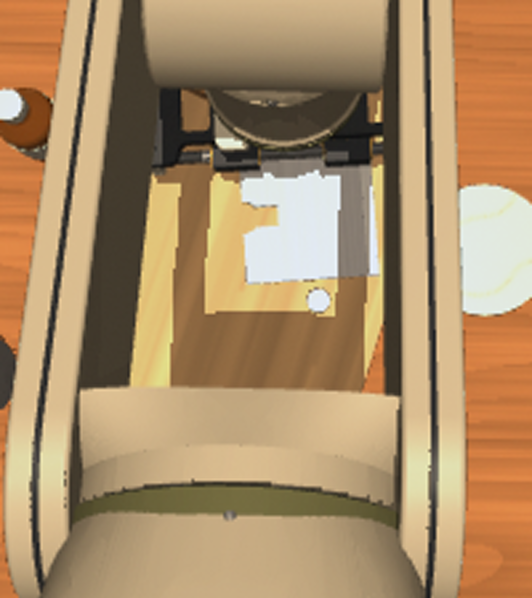

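The blade followed straight. Its leading edge is at crop row ~280, with the post just ahead at (318,300). I compute its pose.

```bash
cat >> h.py <<'E'
def crop2b(p,z=.024): return w2b(ray('top',np.array(p)/2.66+[200,170]-0.3,z))
E
python3 - <<'E'
from h import *
c=crop2b([[247,284],[378,275]]); print(c)
u=c[0]-c[1]; L=np.hypot(*u); u/=L; phi=np.degrees(np.arctan2(u[1],u[0])); n=np.array([-u[1],u[0]])
ctr=c[0]-45*u-45*n; print('L',L,'phi',phi,'ctr',ctr,ctr*0+(c[1]+45*u-45*n))
P=np.array([-10,53.5])
print('post in blade axes',(P-ctr)@u,(P-ctr)@n)
def tp(phi,off=14,gap=105.0):
    a=np.radians(phi);u=np.array([np.cos(a),np.sin(a)]);n=np.array([-u[1],u[0]]);return P+off*u-gap*n
go(*[(*tp(p),p-90,20.5) for p in (-69.5,-60,-50,-40,-30,-20,-10,0)])
E
```

```text
[[ -6.17956384   3.93979236]
 [-38.81050081  86.71617117]]
L 88.97587839214958 phi -68.48534850435261 ctr [-64.54739683  29.30110291] [-64.17181135  28.34833818]
post in blade axes -2.508145007906638 59.621425091566564
t 5.30 board xy [-113.     3.1] z 19.8 yaw_b -159.5 F [0.3 1.  0.4]
[-9.1 -2.8 -0.6] yaw -0.0
[-12.9 -19.9  -0.6] yaw -9.5
[-19.9 -37.1  -0.6] yaw -19.5
[-29.7 -52.7  -0.6] yaw -29.5
[-42.1 -66.4  -0.6] yaw -39.5
[-56.6 -77.7  -0.6] yaw -49.5
[-73.  -86.3  -0.5] yaw -59.5
[-90.5 -92.   -0.5] yaw -69.5
```

```bash
cat >> h.py <<'E'
P=np.array([-10,53.5])
def tp(phi,off=12,gap=107.0):
    a=np.radians(phi);u=np.array([np.cos(a),np.sin(a)]);n=np.array([-u[1],u[0]]);return P+off*u-gap*n
def arc(phis,off=12,gap=107): go(*[(*tp(p,off,gap),p-90,20.5) for p in phis])
E
python3 -c "
from h import *
arc(list(range(-69,-44,3)))"
```

```text
t 5.30 board xy [-113.     3.1] z 19.8 yaw_b -159.5 F [0.3 1.  0.4]
[-7.3 -1.7 -0.6] yaw -0.5
[-8.1 -7.3 -0.6] yaw -3.5
[ -9.2 -12.8  -0.6] yaw -6.5
[-10.6 -18.3  -0.6] yaw -9.5
[-12.3 -23.7  -0.6] yaw -12.5
[-14.3 -29.   -0.6] yaw -15.5
[-16.5 -34.1  -0.6] yaw -18.5
[-19.  -39.2  -0.6] yaw -21.5
[-21.8 -44.1  -0.6] yaw -24.5
```

Call:
play_rows --increments "-4 -1 -0.5 -0.5 0.2;-7.3 -1.7 -0.5 -0.5 0.2;-8.1 -7.3 -0.5 -3.5 0.2;-9.2 -12.8 -0.5 -6.5 0.2;-10.6 -18.3 -0.5 -9.5 0.2;-12.3 -23.7 -0.5 -12.5 0.2;-14.3 -29 -0.5 -15.5 0.2;-14.3 -29 -0.5 -15.5 0.2"

```text
t: 6.1
tool_pos: [0.6187, 0.0776, 0.0204]
orientation: [-3.096, -0.533, 0.002]
force: [-0.2, -0.3, -0.0]
opening: 0.0374
gripper_force: 0.0
```

```bash
python3 - <<'E'
from h import *
arc(list(range(-54,-30,3)))
s=robot.read_state(); print(s['wrist_torque'])
im=robot.read_camera('top'); cv2.imwrite('pics/t3.png',cv2.resize(im[170:395,200:400],None,fx=2.66,fy=2.66,interpolation=cv2.INTER_CUBIC))
E
```

```text
t 6.10 board xy [-89.1 -19.5] z 20.4 yaw_b -144.0 F [-0.2 -0.3 -0. ]
[ 0.1  0.6 -0.1] yaw 0.0
[-0.7 -5.  -0.1] yaw -3.0
[ -1.8 -10.5  -0.1] yaw -6.0
[ -3.1 -16.   -0.1] yaw -9.0
[ -4.7 -21.4  -0.1] yaw -12.0
[ -6.7 -26.7  -0.1] yaw -15.0
[ -8.8 -31.9  -0.1] yaw -18.0
[-11.3 -37.   -0.1] yaw -21.0
[ 1.08457603e-02 -7.79316680e-03  9.60811040e-05]
```

View pics/t3.png

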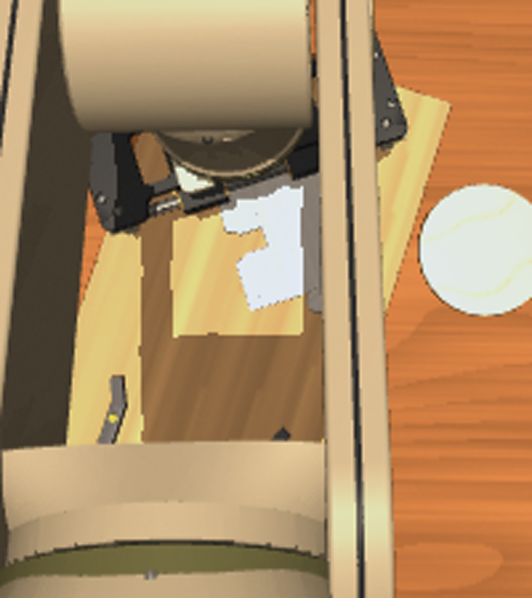

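The blade is turning with the tool; its front-left corner is at crop (250,310). I compute its pose.

```bash
cat >> h.py <<'E'
def bl(corner,along):
    """crop pixels: front-left corner, and a second point back along the left edge"""
    c=crop2b([corner,along]); u=c[0]-c[1]; u/=np.hypot(*u); n=np.array([-u[1],u[0]]); ctr=c[0]-45*u-45*n
    print('phi %.1f'%np.degrees(np.arctan2(u[1],u[0])),'ctr',ctr.round(1),'post',((P-ctr)@u).round(1),((P-ctr)@n).round(1)); t=w2b(tool()[0]['tool_pos']); print('tool',((t-ctr)@u).round(1),((t-ctr)@n).round(1))
E
python3 -c "
from h import *
bl([250,310.5],[302,295])"
```

```text
phi -55.8 ctr [-52.3  23.4] post -1.2 51.9
tool 14.5 -54.5
```

```bash
python3 -c "
from h import *
for p,o in zip(range(-51,-26,3),(10,8,7,6,6,6,6,6,6)): arc([p],o,106.3)" | grep yaw.-
```

```text
[-1.3 -3.4 -0.1] yaw -3.1
[-2.  -6.9 -0.1] yaw -6.1
[ -3.  -11.4  -0.1] yaw -9.1
[ -4.2 -15.8  -0.1] yaw -12.1
[ -5.8 -21.1  -0.1] yaw -15.1
[ -7.7 -26.4  -0.1] yaw -18.1
[ -9.8 -31.5  -0.1] yaw -21.1
[-12.3 -36.5  -0.1] yaw -24.1
[-15.  -41.4  -0.1] yaw -27.1
```

Call:
play_rows --increments "-1.3 -3.4 0 -3 0.2;-2 -7 0 -6 0.2;-3 -11.4 0 -9 0.2;-4.2 -15.8 0 -12 0.2;-5.8 -21 0 -15 0.2;-7.7 -26.4 0 -18 0.2;-9.8 -31.5 0 -21 0.2;-12.3 -36.5 0 -24 0.2;-12.3 -36.5 0 -24 0.2"

```text
t: 7.05
tool_pos: [0.5956, 0.1085, 0.0207]
orientation: [-2.917, -1.163, -0.001]
force: [1.5, 5.2, -1.1]
opening: 0.0369
gripper_force: 2.4
```

```bash
python3 - <<'E'
from h import *
go()
im=robot.read_camera('top'); cv2.imwrite('pics/t4.png',cv2.resize(im[170:395,200:400],None,fx=2.66,fy=2.66,interpolation=cv2.INTER_CUBIC))
E
```

```text
t 7.05 board xy [-58.2 -42.5] z 20.7 yaw_b -120.0 F [ 1.5  5.2 -1.1]
```

View pics/t4.png

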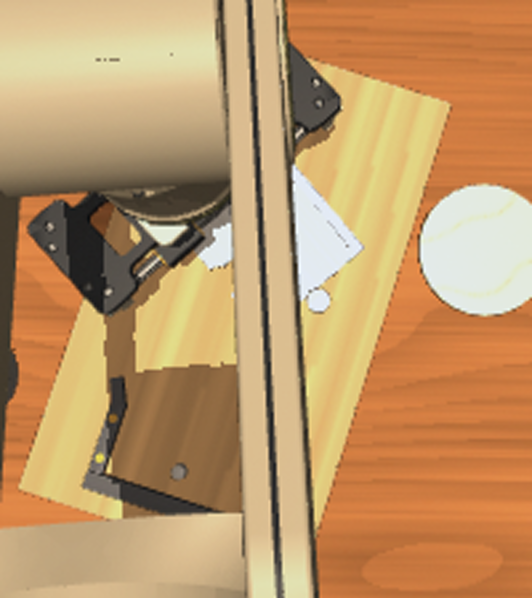

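Now turned further: back-left corner at crop (363,247), left edge touching the post at (318,300), front corner hidden by the arm. Slight squeeze of 5 N.

```bash
python3 - <<'E'
from h import *
c=crop2b([[303,300],[363,248]]); u=c[0]-c[1]; u/=np.hypot(*u); print('phi',np.degrees(np.arctan2(u[1],u[0])))
a=np.radians(-30);u=np.array([np.cos(a),np.sin(a)]);n=np.array([-u[1],u[0]]); ctr=c[1]+45*u-45*n
t=w2b(tool()[0]['tool_pos']); print(ctr,(P-ctr)@u,(P-ctr)@n,(t-ctr)@u,(t-ctr)@n)
for p,o in zip(range(-27,1,3),(7,8,8,8,8,8,8,8,8,8)): arc([p],o,107)
E
```

```text
phi -31.511443602728725
[-36.77667666  10.0433746 ] 1.460969519845668 51.02287988850973 7.5012532073866405 -56.222737860998706
t 7.10 board xy [-58.4 -42.4] z 20.7 yaw_b -120.1 F [ 2.5  5.8 -0.6]
[-0.8 -6.5  0.2] yaw -3.1
t 7.10 board xy [-58.4 -42.4] z 20.7 yaw_b -120.1 F [ 2.5  5.8 -0.6]
[ -1.7 -13.1   0.2] yaw -6.1
t 7.10 board xy [-58.4 -42.4] z 20.7 yaw_b -120.1 F [ 2.5  5.8 -0.6]
[ -2.9 -18.6   0.2] yaw -9.1
t 7.10 board xy [-58.4 -42.4] z 20.7 yaw_b -120.1 F [ 2.5  5.8 -0.6]
[ -4.3 -24.    0.2] yaw -12.1
t 7.10 board xy [-58.4 -42.4] z 20.7 yaw_b -120.1 F [ 2.5  5.8 -0.6]
[ -6.  -29.4   0.2] yaw -15.1
t 7.10 board xy [-58.4 -42.4] z 20.7 yaw_b -120.1 F [ 2.5  5.8 -0.6]
[ -8.  -34.6   0.2] yaw -18.1
t 7.10 board xy [-58.4 -42.4] z 20.7 yaw_b -120.1 F [ 2.5  5.8 -0.6]
[-10.3 -39.8   0.2] yaw -21.1
t 7.10 board xy [-58.4 -42.4] z 20.7 yaw_b -120.1 F [ 2.5  5.8 -0.6]
[-12.8 -44.8   0.2] yaw -24.1
t 7.10 board xy [-58.4 -42.4] z 20.7 yaw_b -120.1 F [ 2.5  5.8 -0.6]
[-15.6 -49.6   0.2] yaw -27.1
t 7.10 board xy [-58.4 -42.4] z 20.7 yaw_b -120.1 F [ 2.5  5.8 -0.6]
[-18.7 -54.3   0.2] yaw -30.1
```

Call:
play_rows --increments "-0.8 -6.5 0 -3 0.2;-1.7 -13 0 -6 0.2;-2.9 -18.6 0 -9 0.2;-4.3 -24 0 -12 0.2;-6 -29.4 0 -15 0.2;-8 -34.6 0 -18 0.2;-10.3 -39.8 0 -21 0.2;-12.8 -44.8 0 -24 0.2;-15.6 -49.6 0 -27 0.2;-18.7 -54.3 0 -30 0.2;-18.7 -54.3 0 -30 0.2"

```text
t: 8.2
tool_pos: [0.5447, 0.1345, 0.0207]
orientation: [-2.518, -1.878, -0.001]
force: [2.7, 4.7, -1.3]
opening: 0.0371
gripper_force: 2.6
```

```bash
python3 - <<'E'
from h import *
go()
s=robot.read_state(); print(s['wrist_torque'])
E
```

```text
t 8.20 board xy [ -2. -53.] z 20.7 yaw_b -90.1 F [ 2.7  4.7 -1.3]
[ 0.85090161 -0.39277714  0.11373278]
```

```bash
python3 -c "
from h import *
go((-2,-68,-90,20.7),(-2,-68,-90,120),(-100,0.5,0,120))"
```

```text
t 8.20 board xy [ -2. -53.] z 20.7 yaw_b -90.1 F [ 2.7  4.7 -1.3]
[15.  0.  0.] yaw -0.1
[ 15.1   0.  -99.3] yaw -0.1
[-53.2  98.1 -99.3] yaw -90.1
```

Call:
play_rows --increments "5 0 0 0 0.2;15 0 0 0 0.2;15 0 -40 0 0.2;15 0 -80 0 0.2;15 0 -110 0 0.2;-53 98 -110 -90 0.2;-53 98 -110 -90 0.2;-53 98 -110 -90 0.2;-53 98 -110 -90 0.2;-53 98 -110 -90 0.2;-53 98 -110 -90 0.2;-53 98 -110 -90 0.2;-53 98 -110 -90 0.2;-53 98 -110 -90 0.2;-53 98 -110 -90 0.2;-53 98 -110 -90 0.2;-53 98 -110 -90 0.2"

```text
t: 9.9
tool_pos: [0.6238, 0.0554, 0.1304]
orientation: [-0.452, -3.108, 0.001]
force: [-0.1, -0.0, -0.7]
opening: 0.0371
gripper_force: 0.0
```

```bash
python3 - <<'E'
from h import *
go((-100,.5,0,60),(-100,.5,0,20.5))
im=robot.read_camera('top'); a=cv2.resize(im[170:395,200:400],None,fx=2.0,fy=2.66,interpolation=cv2.INTER_CUBIC)
a=cv2.resize(im[170:395,200:400],None,fx=2.66,fy=2.66,interpolation=cv2.INTER_CUBIC)
w=robot.read_camera('wrist'); cv2.imwrite('pics/w5full.png',w)
b=cv2.resize(w[:,:],(260,195)); b=np.vstack([b,np.zeros((a.shape[0]-195,260,3),np.uint8)])
cv2.imwrite('pics/t5.png',np.hstack([a,b]))
E
```

```text
t 9.90 board xy [-100.3    0.4] z 130.4 yaw_b -0.0 F [-0.1 -0.  -0.7]
[ 0.2 -0.1 70.4] yaw -0.0
[ 2.000e-01 -1.000e-01  1.099e+02] yaw -0.0
```

View pics/t5.png

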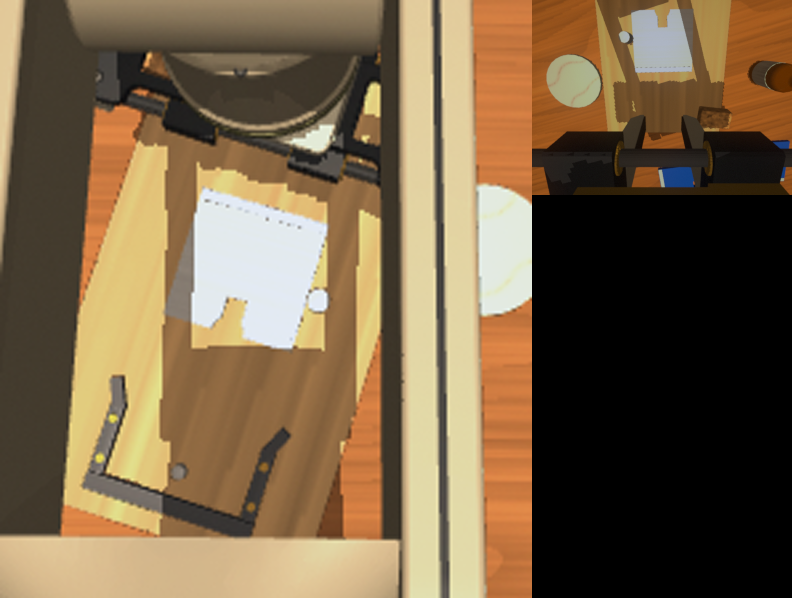

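The blade now faces the holder, its left side at the post. Corners in the crop: (203,187), (327,225), (293,349), (166,314).

```bash
python3 - <<'E'
from h import *
c=crop2b([[203,187],[327,225],[293,349],[166,314]]); print(c.round(1),c.mean(0))
u=c[2]-c[1]+c[3]-c[0]; print(np.degrees(np.arctan2(u[1],u[0]))); v=c[1]-c[0]+c[2]-c[3]; print(np.degrees(np.arctan2(v[1],v[0]))-90)
E
```

```text
[[-60.  -45.2]
 [-60.8  43.4]
 [ 26.   47. ]
 [ 29.5 -41.8]] [-16.3244951    0.83734086]
2.2576351211915657
1.3905647186575862
```

Call:
play_rows --increments "0 0 50 0 0.2;0 0 95 0 0.2;0 0 109.5 0 0.2;0 0 109.8 0 0.2;6 0 109.8 0 0.2;12 0 109.8 0 0.2;18 0 109.8 0 0.2;24 0 109.8 0 0.2;30 0 109.8 0 0.2;35 0 109.8 0 0.2;40 0 109.8 0 0.2;45 0 109.8 0 0.2;50 0 109.8 0 0.2;55 0 109.8 0 0.2;60 0 109.8 0 0.2;65 0 109.8 0 0.2;70 0 109.8 0 0.2;74 0 109.8 0 0.2;76 0 109.8 0 0.2;76 0 109.8 0 0.2"

```text
t: 12.0
tool_pos: [0.5505, 0.077, 0.0208]
orientation: [-0.452, -3.109, -0.0]
force: [1.4, -0.3, 1.1]
opening: 0.0369
gripper_force: 0.7
```

```bash
python3 - <<'E'
from h import *
go((20,0,0,20.5),(43,0,0,20.5))
im=robot.read_camera('top'); a=cv2.resize(im[170:395,200:400],None,fx=2.66,fy=2.66,interpolation=cv2.INTER_CUBIC)
w=robot.read_camera('wrist'); b=cv2.resize(w,(260,195)); b=np.vstack([b,np.zeros((a.shape[0]-195,260,3),np.uint8)])
cv2.imwrite('pics/t6.png',np.hstack([a,b]))
E
```

```text
t 12.00 board xy [-23.8   0.5] z 20.8 yaw_b -0.0 F [ 1.4 -0.3  1.1]
[43.8  0.5  0.3] yaw -0.0
[66.8  0.5  0.3] yaw -0.0
```

View pics/t6.png

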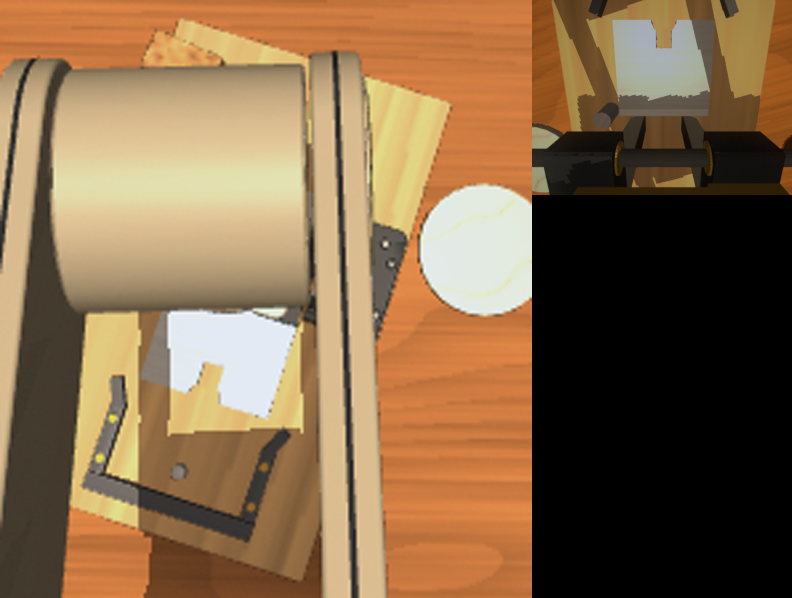

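Blade square to the fingers and heading between the rails; front corners at crop (142,377) and (268,418). I check the y offset.

```bash
python3 - <<'E'
from h import *
c=crop2b([[142,377],[268,418]]); print(c.round(1),c.mean(0)); v=c[1]-c[0]; print(np.degrees(np.arctan2(v[1],v[0]))-90)
print(crop2b([[282,437],[119,376]],.028),crop2b([[179,471]],.032))
E
```

```text
[[ 74.2 -43.8]
 [ 74.6  45.1]] [74.42689143  0.63487784]
-0.24481477411167418
[[ 83.37780186  57.84888803]
 [ 77.94899753 -58.07242963]] [[1.24379608e+02 2.30202402e-02]]
```

Call:
play_rows --increments "5 0 0.3 0 0.2;10 0 0.3 0 0.2;15 0 0.3 0 0.2;20 0 0.3 0 0.2;25 0 0.3 0 0.2;30 0 0.3 0 0.2;35 0 0.3 0 0.2;40 0 0.3 0 0.2;45 0 0.3 0 0.2;49 0 0.3 0 0.2;53 0 0.3 0 0.2;56 0 0.3 0 0.2;59 0 0.3 0 0.2;61 0 0.3 0 0.2;62 0 0.3 0 0.2;62 0 0.3 0 0.2"

```text
t: 13.7
tool_pos: [0.4911, 0.0945, 0.0204]
orientation: [-0.452, -3.109, -0.0]
force: [3.0, -1.1, 1.1]
opening: 0.037
gripper_force: 1.1
```

```bash
python3 - <<'E'
from h import *
go((43.5,0,0,20.5)); print(robot.read_state()['wrist_torque'])
im=robot.read_camera('top'); a=cv2.resize(im[270:395,200:350],None,fx=4,fy=4,interpolation=cv2.INTER_CUBIC)
w=robot.read_camera('wrist'); cv2.imwrite('pics/w7.png',w); b=cv2.resize(w[0:330,160:480],(192,198)); b=np.vstack([b,np.zeros((a.shape[0]-198,192,3),np.uint8)])
cv2.imwrite('pics/t7.png',np.hstack([a,b]))
E
```

```text
t 13.70 board xy [38.   0.5] z 20.4 yaw_b -0.0 F [ 3.  -1.1  1.1]
[ 5.5  0.5 -0.1] yaw -0.0
[ 0.01733936 -0.56081788  0.00285773]
```

View pics/t7.png

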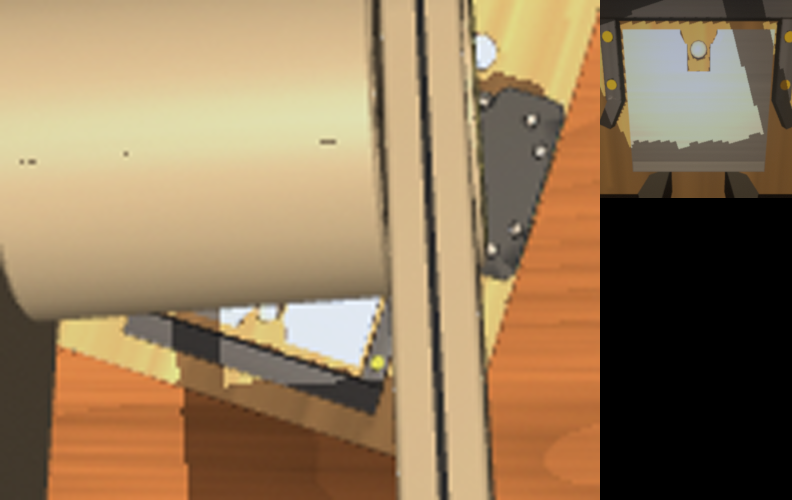

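The pin sits in the notch (wrist inset (698,48)), with about 5 mm left to the stop. I continue slowly.

Call:
play_rows --increments "1 0 0 0 0.2;2 0 0 0 0.2;3 0 0 0 0.2;4 0 0 0 0.2;5 0 0 0 0.2;5.5 0 0 0 0.2;5.5 0 0 0 0.2"

```text
t: 14.5
tool_pos: [0.486, 0.0959, 0.0204]
orientation: [0.452, 3.109, -0.0]
force: [3.3, -2.1, -0.9]
opening: 0.0373
gripper_force: 1.6
```

```bash
python3 -c "
from h import *
go()"
```

```text
t 14.50 board xy [43.3  0.6] z 20.4 yaw_b -0.0 F [ 3.3 -2.1 -0.9]
```

Call:
play_rows --increments "0.5 0 0 0 0.2;1 0 0 0 0.2;1.5 0 0 0 0.2;1.5 0 0 0 0.2"

```text
t: 14.9
tool_pos: [0.486, 0.096, 0.0211]
orientation: [0.452, 3.106, -0.0]
force: [6.8, -3.7, -1.9]
opening: 0.0369
gripper_force: 3.7
```

Call:
play_rows --increments "1 0 0 0 0.2;2 0 0 0 0.2;3 0 0 0 0.2;3 0 0 0 0.2;3 0 0 0 0.2"

```text
t: 15.4
tool_pos: [0.4858, 0.0962, 0.0224]
orientation: [0.451, 3.101, -0.001]
force: [12.7, -6.8, -1.9]
opening: 0.0373
gripper_force: 7.5
```

```bash
python3 - <<'E'
from h import *
go(); print(robot.read_state()['wrist_torque'])
w=robot.read_camera('wrist'); cv2.imwrite('pics/w8.png',cv2.resize(w[0:340,130:510],None,fx=1.6,fy=1.6,interpolation=cv2.INTER_CUBIC))
E
```

```text
t 15.40 board xy [43.6  0.5] z 22.4 yaw_b -0.0 F [12.7 -6.8 -1.9]
[-1.38009615 -2.64336199  0.0318506 ]
```

View pics/w8.png

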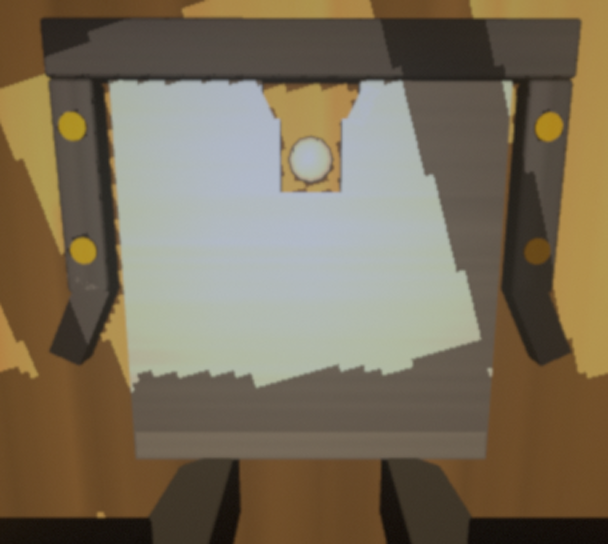

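The front edge is flush along the stop (row 78) and the pin is centred in the notch at (310,160). I retreat and lift.

Call:
play_rows --increments "-4 0 0 0 0.2;-12 0 0 0 0.2;-25 0 0 0 0.2;-25 0 -40 0 0.2;-25 0 -80 0 0.2;-25 0 -120 0 0.2;-60 0 -150 0 0.2;-60 0 -150 0 0.2;-60 0 -150 0 0.2"

```text
t: 16.35
tool_pos: [0.5397, 0.0803, 0.1706]
orientation: [-0.452, -3.109, -0.001]
force: [-0.5, 1.4, -1.4]
opening: 0.0373
gripper_force: 0.0
```

```bash
python3 - <<'E'
from h import *
go()
w=robot.read_camera('wrist'); cv2.imwrite('pics/w9.png',w)
im=robot.read_camera('top')
for q in ['notch','pin','tin','oil','coaster','sander']:
    print(q,[(round(d['conf'],2),np.round(d['centre'],3)) for c in ('wrist','top') for d in robot.landmark_of(c,q)[:1]])
E
```

```text
t 16.35 board xy [-12.6   0.4] z 170.6 yaw_b -0.1 F [-0.5  1.4 -1.4]
notch [(0.89, array([0.408, 0.119, 0.018])), (0.97, array([ 0.589, -0.284,  0.002]))]
pin [(0.8, array([0.407, 0.12 , 0.021])), (0.9, array([0.407, 0.121, 0.019]))]
tin [(0.63, array([ 0.471,  0.267, -0.002])), (0.78, array([0.47 , 0.265, 0.002]))]
oil [(0.67, array([ 0.636,  0.223, -0.001]))]
coaster [(0.85, array([ 0.558, -0.085, -0.001])), (0.85, array([ 0.564, -0.083,  0.006]))]
sander []
```

View pics/w9.png

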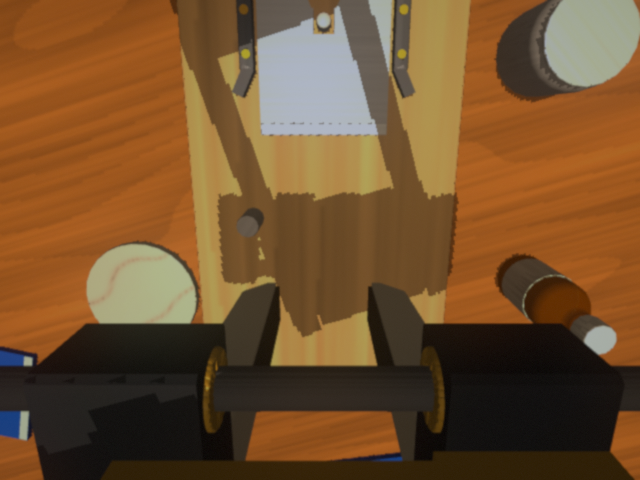

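The blade sits home in the holder, pin in the notch at (323,20), and the tin, bottle and coaster have not moved. Hand in.

```bash
python3 -c "
from plant import robot
print(robot.close_job())"
```

```text
the job is handed in; nothing more can be done
None
```

The blade was swung round against the post and pushed fully home (notch over the pin, front edge flush with the stop), and the job was handed in at about 17 s; tin, bottle and coaster measured unmoved, while the cork block was not re-detected at the end but was never approached.

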